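Load a sorbent tube between the tips of its carrier and hold the carrier up level

TASK

Lay the sorbent tube from the bench in the two troughs of the carrier and let go of it, then slide the tailstock in until the tube is held end to end between the two tips. Then take the loaded carrier by its grey bridge handle, lift it straight out of its dock, keeping it level all the way, and finish while still holding it steady and level in the air about 10 cm above the dock, so that the dock can be changed beneath it. Leave the glass vial that stands beside the dock upright and where it is.

Things in the scene. Friction and masses are not known exactly. Their poses are not given: they have to be found in the camera images.
- tube_mid (a point): centre of the sorbent tube (half-way along and half-way up): a thin metal rod 90 mm long with a brass-coloured cap 13 to 14 mm across and 15 mm long on each end and an 11 mm thick, 32 mm long round metal sleeve round its middle, by which it is gripped. Lies alone on the bench to the right of the dock. Its y axis runs along the tube; z is up. The two ends are alike. About 35 g
- tube: the same tube; the origin is the centre of its underside, 6.5 mm under tube_mid as it lies; y along the tube
- dock: grey fixed plate 178 x 208 x 6 mm on the bench with four corner stops 16 mm high in all, which locate the carrier with 2.5 mm play to each side; origin at the centre of its underside, z up, axes parallel to the carrier's
- carrier: loose metal carrier, about 0.6 kg, standing in the dock: plate 150 (x) x 180 (y) x 8 mm; origin at the centre of its underside, z up. The tube's place runs along y on its -x side (nearer the robot), the grey bridge handle along y at x = +20 mm, a steel counterweight behind that. Balanced nearly under the handle's middle
- handle_mid (a point): middle of the grip bar of the grey bridge handle: the bar runs along the carrier's y, 14 mm wide (x), 16 mm high, 86 mm free between its two posts, its top 88 mm above the carrier's underside, 64 mm free under the bar. Grip it across x, in the middle. Axes are those of the carrier
- tube_seat (a point): place of tube_mid when the closed tailstock holds the tube: 40 mm above the carrier's underside, carrier's axes, tube along y. The caps lie in two troughs, 17 mm wide, flared, floor 6.5 mm below, walls to 11 mm above this point, from y -45 to -28 and +28 to +56 mm; open between them, 32 mm down. Head tip at y = -45. Lay the tube 2 to 12 mm (best 6) to +y: closing pushes it to the head
- tailstock_grip (a point): centre of the upright grey grip post of the tailstock, 14 x 14 mm, 28 mm high from 54 to 82 mm above the carrier's underside (this point at 70 mm). Move it towards the carrier's -y to close
- tailstock (a joint): slide of the tailstock along the carrier's y, m: 0.026 is fully open, at 0.004 its tip bears on the tube and the tube bears on the head (starts between 0.020 and 0.026; below 0.0075 counts as closed). It takes about 1.5 N to slide and stays where it is left; 5 to 10 N is enough to bear
- headspace_vial: bystander: clear glass vial with a white cap, 22 mm across and 62 mm high, standing loose on the bench just to the right of the dock; origin at the centre of its underside
Mind the look-alikes: they are no part of the job. Of the things like the tube, leave any that is green or red; of the rest the smaller one is meant.

How it is judged (in metres and radians):
On the way, in this order (a step that is already met when the one before it is completed fails the run):
1. the tube lies in both troughs of the docked carrier, let go, with the tailstock still open (x of tube_mid in the frame of tube_seat between -0.005 and 0.005 m and y of tube_mid in the frame of tube_seat between -0.006 and 0.022 m and z of tube_mid in the frame of tube_seat between -0.004 and 0.004 m and angle between the y axis of tube and the y axis of carrier, either way round below 0.12 rad and contact force between the fingers and tube below 0.1 N and value of joint tailstock above 0.012 m and z of carrier in the frame of dock below 0.012 m), for 0.2 s.
2. the tailstock is closed on the tube while the carrier stands in the dock (value of joint tailstock below 0.0075 m and distance between tube_mid and tube_seat below 0.007 m and z of carrier in the frame of dock below 0.012 m), for 0.2 s.
3. the carrier is lifted clear of the dock (z of carrier in the frame of dock above 0.03 m and contact force between carrier and dock below 0.05 N), for 0.2 s.
At the end, for the whole second after the job is handed in: Held by its handle, carrier underside 60 mm or more above the dock plate and within 80 mm of over it, within 0.1 rad of level, at rest, clear of the dock; tube within 7 mm of its seat, tailstock joint below 0.0075 m; the vial still stands (z of carrier in the frame of dock above 0.066 m and horizontal distance between carrier and dock below 0.08 m and angle between carrier's own z axis and vertical below 0.1 rad and linear speed of carrier below 0.03 m/s and angular speed of carrier below 0.15 rad/s and contact force between the fingers and carrier above 2 N and contact force between carrier and dock below 0.05 N and distance between the grasp point and handle_mid below 0.045 m and value of joint tailstock below 0.0075 m and distance between tube_mid and tube_seat below 0.007 m and angle between the y axis of tube and the y axis of carrier, either way round below 0.1 rad and angle between headspace_vial's own z axis and vertical below 0.2 rad); the arm keeps its last pose, push and grip.
It fails at once if the carrier is tipped by more than 0.25 rad (angle between carrier's own z axis and vertical above 0.25 rad).
It fails at once if the glass vial is pushed away by more than 25 mm or tipped over (distance of headspace_vial from where it was at the start of the episode above 0.025 m or angle between headspace_vial's own z axis and vertical above 0.5 rad).
It also fails if it takes over 58 s, if anything falls off the work surface, if the arm or the gripper's body presses on something with over 40 N, if the wrist force passes 120 N, or if a joint passes its speed limit or range.

ROBOT

A 6-joint arm with a two-finger parallel gripper is mounted at the origin on a cart in front of the work surface, level with it; the furniture and walls round the work are solid. World frame = base frame: x ahead of the robot, y to its left, z up, the work surface at z = 0. Lengths are in mm, angles in rad, forces in N, time in s.
With the tool pointing down it reaches from about 275 to 750 mm from the base axis. Payload 10.2 kg.
Tool frame: the origin (TCP) lies on the centre line of the jaws, within the pads' length; the fingertips stand 8 mm ahead of it and the grasp point (between the pads) lies 11 mm behind it; x points along the fingers, y is the direction in which the jaws open and shut, and the axes are right-handed (so a half turn about x gives the same grasp; the last joint's range is limited). The gripper opens to 85 mm and grips with 20 to 120 N. Pads are 22 mm wide; open, the fingers measure 114 mm over their backs; the gripper's body (76 mm by 85 mm) begins 54 mm behind the grasp point. The pads swing forward as they close: fully open they stand 13 mm farther back than shut.
Start: joints at [-1.573, 0.313, 1.498, -0, 1.331, -0.223], TCP at [114.967, -512.263, 239.294] pointing down, gripper open.
Joint ranges: [-2.94, 2.94], [-0.97, 2.17], [0.19, 2.56], [-1.23, 4.37], [0.02, 3.11], [-2.88, 2.88]. Speed limits (rad/s): [2.39, 2.39, 3.01, 3.14, 3.14, 3.14].

INTERFACE

Orientations are given as a unit quaternion [w, x, y, z].
In Python, from rig import ctrl, vision, workorder gives the robot as it stands. The module is installed in compiled form; this text tells all that it offers.
- The arm moves only by the shell command python3 -m jog 'ROWS' [OPENING] [FORCE]. ROWS is JSON, a list that holds one entry, the list of rows, each a list of 6 numbers: the shift along the tool's x, y, z in m, then the turn, a rotation vector about the tool's x, y, z in rad. A call has 1 to 12 rows; each row shifts and turns the commanded pose from where the row before left it, along the tool's axes as they then stand; what a row does not reach is not made up. A row lasts 1/8 s, in which the tool goes at most 62.5 mm and 10.7 degrees, less where a joint would pass 70% of its speed; a pose out of reach is approached as far as the arm can. A call is refused whole if a number of a shift passes 0.0625 or a number of a turn 0.188, either way. A call with a gripper value outside its range is refused whole. OPENING is the closure in counts, from 0 (fully open) to 255 (shut), set as the call begins (- or left out, the last holds). The fingers move at their own pace and stop on an object; FORCE is the grip in N (left out, the last holds). Time passes only in rows, so rows that do not move let the fingers close. It gives the time, the measured TCP pose, the force and the opening at its end, in the units of the state.
- ctrl.sense(): the state, without advancing time (a new reading comes with each control period).
- vision.capture(name): name is "side" or "top" or "wrist"; returns a dict with "image" (480x640x3 uint8, red, green, blue), "mtx" (3x3 intrinsics, pixels), "R" (3x3) and "t" (3): a world point X has camera coordinates R X + t; the wrist camera has in their place "hand_eye" (4x4, takes a point from camera to tool coordinates, whose origin is the TCP and whose axes are the tool frame's). Camera axes: x right, y down, z forward; pixel columns grow to the right and rows downward; lengths in mm; the calibration is good to about 2 mm. A picture is of the moment at which its call begins: read the wrist's pose just before it. There is no depth.
- workorder.finish_job(): hands the job in, once; it reports no verdict.
The state is a dict: "time_s": time; "joints": joint angles; "dq": joint speeds; "tau": joint torques, N m; "eef_pos": TCP position; "ee_rot": TCP orientation; "force": force on the tool from outside, world axes, zero at the start; "wrist_torque": the same for the moment, N m; "grip_width": opening from 0.0 (shut) to 1.0 (fully open).
Only numpy, scipy, OpenCV 4.12 (cv2) and the standard library are available. Lean on these libraries where they do the work, as an engineer would, in place of code of your own. Each camera call takes 0.05 s, during which the arm holds its last target.

## Working session

There is one attempt and no reset: what is moved stays moved. The work goes in short steps, Python scripts to look and compute and a shell command to move; the robot and the scene stay as the last step left them, time stands still between calls to the robot, and variables do not carry over. Pictures are saved under pics/ and viewed, and the job is handed in when it is done.

```bash
mkdir -p pics
cat > h.py <<'E'
from rig import ctrl, vision, workorder
import numpy as np, cv2
from scipy.spatial.transform import Rotation as R
def pose():
    s=ctrl.sense(); q=s['ee_rot']
    return np.array(s['eef_pos'],float), R.from_quat([q[1],q[2],q[3],q[0]]).as_matrix(), s
def snap(cam,fn):
    p,M,s=pose(); d=vision.capture(cam)
    d={k:(np.array(v) if k!='image' else v) for k,v in d.items()}
    if cam=='wrist':
        H=d['hand_eye']; Rc=M@H[:3,:3]; c=M@H[:3,3]+p
        d['R']=Rc.T; d['t']=-Rc.T@c
    cv2.imwrite('pics/'+fn+'.png',cv2.cvtColor(d['image'],cv2.COLOR_RGB2BGR))
    np.savez('pics/'+fn+'.npz',**{k:d[k] for k in('image','mtx','R','t')})
    return d
def load(fn): return dict(np.load('pics/'+fn+'.npz'))
def ray(d,u,v):
    r=d['R'].T@np.linalg.solve(d['mtx'],[u,v,1.]); c=-d['R'].T@d['t'].ravel(); return c,r/np.linalg.norm(r)
def onz(d,u,v,z):
    c,r=ray(d,u,v); return c+r*(z-c[2])/r[2]
def tri(obs):
    A=np.zeros((3,3));b=np.zeros(3)
    for d,u,v in obs:
        c,r=ray(d,u,v);P=np.eye(3)-np.outer(r,r);A+=P;b+=P@c
    return np.linalg.solve(A,b)
def proj(d,X):
    x=d['mtx']@(d['R']@np.array(X,float)+d['t'].ravel()); return x[:2]/x[2]
E
python3 - <<'E'
from h import *
np.set_printoptions(precision=2,suppress=True)
p,M,s=pose();print(s['time_s'],p,M,s['grip_width'],s['force'])
for c in('side','top','wrist'):
    d=snap(c,c+'0');print(c,-d['R'].T@d['t'].ravel(),d['R'])
E
```

```text
0.0 [ 114.95 -512.01  238.75] [[-0.    0.22 -0.98]
 [ 0.   -0.98 -0.22]
 [-1.   -0.   -0.  ]] 1.000867356266037 [0.89 0.09 0.37]
side [ 464.29 -826.02  528.18] [[ 1.   -0.01 -0.01]
 [-0.01 -0.54 -0.84]
 [ 0.    0.84 -0.54]]
top [ 298.79  -98.6  1161.88] [[ 0.01 -1.    0.01]
 [-0.98 -0.02 -0.18]
 [ 0.18 -0.   -0.98]]
wrist [ 192.27 -495.2   373.32] [[ 0.22 -0.98 -0.  ]
 [-0.93 -0.21  0.31]
 [-0.3  -0.07 -0.95]]
```

View pics/side0.png

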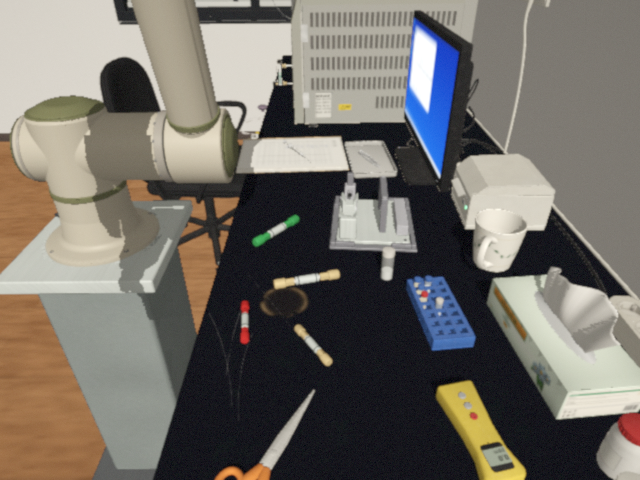

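View pics/top0.png

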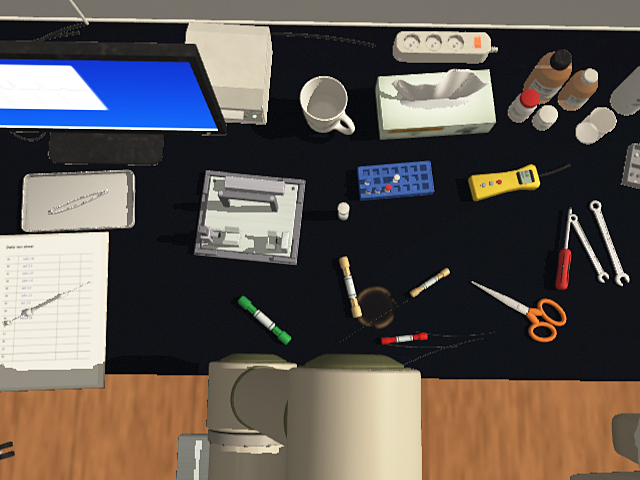

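View pics/wrist0.png

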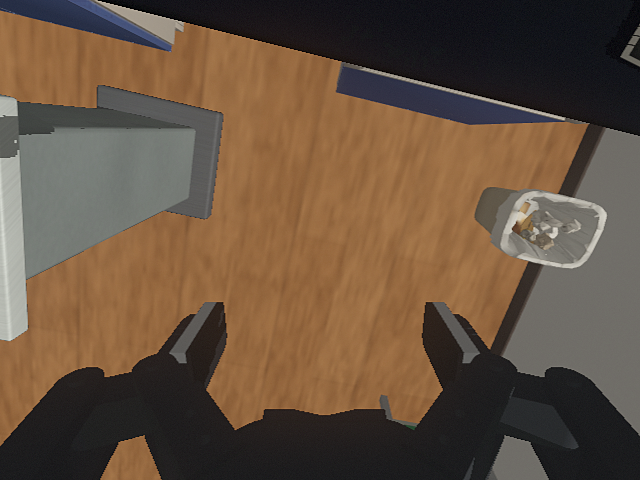

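The side view shows the dock with the carrier at (375,220), the vial at (388,262), and two brass-capped rods at (307,279) and (313,344). The top view shows the same rods at (348,287) and (430,283), the carrier at (250,217) and the vial at (343,211). There are also a green and a red rod. Next I'll measure.

```bash
cat > m.py <<'E'
from h import *
np.set_printoptions(precision=1,suppress=True)
for cam in('top0','side0'):
    d=load(cam);hsv=cv2.cvtColor(d['image'],cv2.COLOR_RGB2HSV)
    m=cv2.inRange(hsv,(12,50,120),(28,200,255))
    k=np.ones((3,3),np.uint8)
    n,l,st,ce=cv2.connectedComponentsWithStats(m)
    for i in range(1,n):
        if 25<st[i,4]<800:
            print(cam,ce[i],st[i,4],onz(d,*ce[i],6.5))
d=load('top0');c=d['image'][160:320,180:480];cv2.imwrite('pics/tz.png',cv2.resize(c[...,::-1],None,fx=2.6,fy=2.6,interpolation=cv2.INTER_CUBIC))
d=load('side0');c=d['image'][160:290,310:440];cv2.imwrite('pics/sz.png',cv2.resize(c[...,::-1],None,fx=4.6,fy=4.6,interpolation=cv2.INTER_CUBIC))
E
python3 m.py
```

```text
top0 [547.5  56.9] 51 [ 943.1 -591.1    6.5]
top0 [556.6  73.1] 347 [ 905.7 -608.6    6.5]
top0 [578.5  73.6] 36 [ 905.5 -655.5    6.5]
top0 [586.7  87.8] 216 [ 873.1 -670.9    6.5]
top0 [543.8 100.9] 33 [ 841.7 -577.6    6.5]
top0 [567.2 105.5] 111 [ 832.2 -626.6    6.5]
top0 [345.  265.3] 134 [ 482.4 -157.9    6.5]
top0 [443.2 273.3] 78 [ 469.1 -355.     6.5]
top0 [416.8 290.7] 76 [ 433.2 -301.3    6.5]
top0 [355.7 308. ] 140 [ 397.1 -179.6    6.5]
top0 [258.3 365.3] 354 [283.    9.8   6.5]
top0 [238.9 430.2] 127 [161.   42.6   6.5]
top0 [249.4 448.8] 332 [127.2  21.5   6.5]
side0 [344.4 106.7] 102 [561.  863.3   6.5]
side0 [211.1 118.2] 40 [ 85.1 742.2   6.5]
side0 [ 42.5 119.9] 58 [-505.3  737.7    6.5]
side0 [179.4 123.6] 79 [-12.7 688.5   6.5]
side0 [ 75.  117.9] 34 [-400.1  756.8    6.5]
side0 [221.4 138.4] 30 [156.  546.4   6.5]
side0 [274.7 137.8] 31 [324.6 547.9   6.5]
side0 [307.8 136.8] 42 [429.3 553.9   6.5]
side0 [240.6 141.4] 30 [220.6 519.1   6.5]
side0 [139.4 190.7] 476 [ 14.  190.6   6.5]
side0 [196.  207.8] 284 [175.6 100.8   6.5]
side0 [224.3 205.1] 336 [239.8 112.8   6.5]
side0 [228.1 221.4] 40 [260.9  38.1   6.5]
side0 [189.6 228.6] 132 [182.2   9.6   6.5]
side0 [222.7 239. ] 111 [261.4 -32.9   6.5]
side0 [329.6 274.7] 180 [ 482.2 -157.1    6.5]
side0 [283.1 282.5] 190 [ 396.8 -178.8    6.5]
side0 [500.3 295.5] 26 [ 779.3 -220.2    6.5]
side0 [520.4 326.6] 73 [ 785.7 -296.8    6.5]
side0 [300.2 330.8] 111 [ 431.9 -301.5    6.5]
side0 [324.2 357.4] 156 [ 469.4 -357.     6.5]
side0 [245.9 473.1] 558 [ 375.6 -531.7    6.5]
```

Run:
```python
from h import *
d=load('top0');c=d['image'][250:325,320:460];cv2.imwrite('pics/tubes.png',cv2.resize(c[...,::-1],None,fx=5.5,fy=5.5,interpolation=cv2.INTER_CUBIC))
```

```text
(no output)
```

View pics/tubes.png

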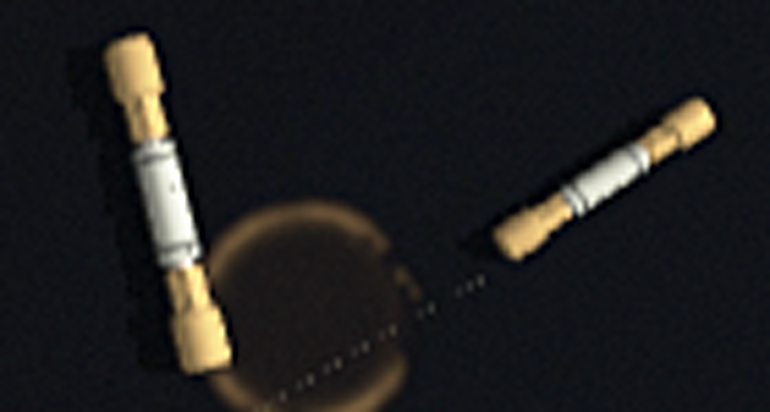

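View pics/tz.png

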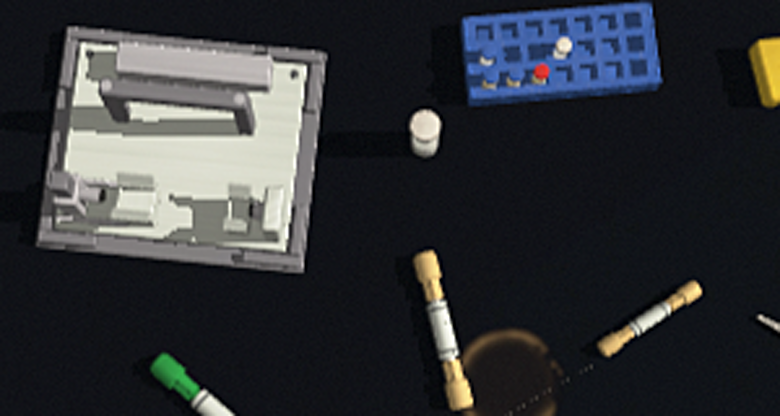

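View pics/sz.png

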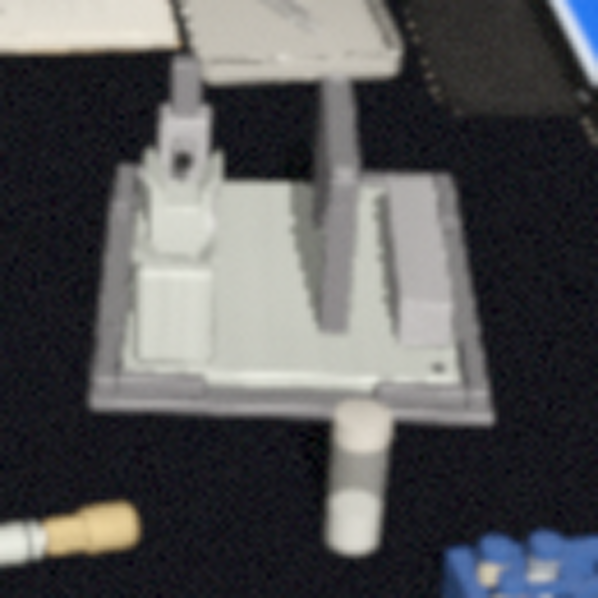

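The smaller brass-capped tube is the one at top (430,283). Its length comes to about 90 mm, and both views put its centre at about (451,-329) with its axis at about -56°. I'll get the dock and carrier estimates, then move above the tube.

```bash
python3 -m jog '[[[0.01,-0.013,-0.046,0,0,0],[0.01,-0.013,-0.046,0,0,0],[0.01,-0.013,-0.046,0,0,0],[0.01,-0.013,-0.046,0,0,0],[0.01,-0.013,-0.046,0,0,0],[0.01,-0.013,-0.046,0,0,0],[0.01,-0.013,-0.046,0,0,0],[0.01,-0.013,-0.046,0,0,0]]]' 0 20
python3 -m jog '[[[0,0,0,-0.176,0,0],[0,0,0,-0.176,0,0],[0,0,0,-0.176,0,0],[0,0,0,-0.176,0,0],[0,0,0,-0.176,0,0],[0,0,0,-0.176,0,0],[0,0,0,-0.176,0,0],[0,0,0,-0.176,0,0],[0,0,0,-0.176,0,0],[0,0,0,-0.176,0,0],[0,0,0,-0.176,0,0],[0,0,0,0,0,0]]]'
python3 - <<'E'
from h import *
np.set_printoptions(precision=2,suppress=True)
p,M,s=pose();print(s['time_s'],p,M,s['grip_width'],s['force'],s['joints'])
snap('wrist','w1')
d=load('top0')
q=np.array([[68,28],[325,52],[303,270],[38,245]])/2.6+[180,160]
P=np.array([onz(d,*a,z) for a,z in zip(q,[16,16,6,6])]);print(P,P.mean(0))
for i in range(4): print(np.linalg.norm(P[i,:2]-P[i-1,:2]))
E
```

```text
time_s: 1.15
eef_pos: [452.5, -329.2, 158.8]
ee_rot: [-0.078, -0.703, -0.078, 0.703]
force: [-0.5, -0.4, 0.1]
grip_width: 1.0
time_s: 2.65
eef_pos: [451.2, -330.1, 159.1]
ee_rot: [0.623, 0.335, 0.623, -0.335]
force: [0.1, -0.2, 0.2]
grip_width: 1.003
2.65 [ 451.19 -330.1   159.06] [[-0.    0.83  0.55]
 [ 0.    0.55 -0.83]
 [-1.   -0.   -0.  ]] 1.0028267306818082 [ 0.12 -0.23  0.24] [-0.84  0.46  1.5   0.    1.18 -1.43]
[[672.45 128.19  16.  ]
 [656.11 -74.51  16.  ]
 [483.92 -60.5    6.  ]
 [500.38 144.87   6.  ]] [578.21  34.51  11.  ]
172.8780201381983
203.35867980825736
172.75702839669592
206.02128503841206
```

View pics/w1.png

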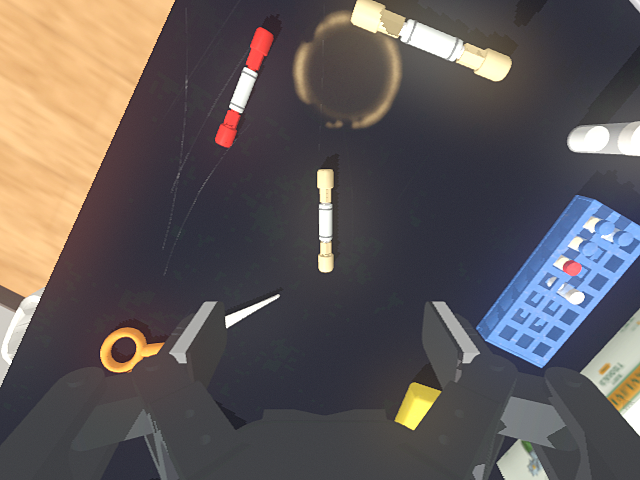

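The wrist view shows the tube at (325,220) parallel to the pads, with the scissor tip at (278,296). I'll refine the tube pose and check clearance to the scissors.

Run:
```python
from h import *
np.set_printoptions(precision=1,suppress=True)
d=load('w1');p=np.array([451.19,-330.1]);yt=np.array([.83,.55]);zt=np.array([.55,-.83])
im=d['image'][150:290,290:360];g=cv2.cvtColor(im,cv2.COLOR_RGB2GRAY)
m=(g>110).astype(np.uint8);n,l,st,ce=cv2.connectedComponentsWithStats(m);i=1+np.argmax(st[1:,4])
c=max(cv2.findContours((l==i).astype(np.uint8),0,2)[0],key=cv2.contourArea);r=cv2.minAreaRect(c);print(r,st[i])
u,v=r[0][0]+290,r[0][1]+150
X=onz(d,u,v,6.5);print('tube',X)
bx=cv2.boxPoints(r)+[290,150];B=np.array([onz(d,*b,6.5) for b in bx]);print(B)
e=[np.linalg.norm(B[i]-B[i-1]) for i in range(4)];print(e)
a=X[:2]-p;print('in tool y,z',a@yt,a@zt)
for n,q in(('scis',(280,296)),):
    a=onz(d,*q,3)[:2]-X[:2];print(n,a@yt,a@zt)
```

```text
((35.0, 70.5), (103.0, 16.0), 90.0) [  27   19   17  104 1407]
tube [ 450.9 -327.6    6.5]
[[ 420.9 -294.4    6.5]
 [ 432.  -287.1    6.5]
 [ 483.8 -364.     6.5]
 [ 471.6 -372.1    6.5]]
[np.float64(92.75584046842502), np.float64(13.287358972857339), np.float64(92.75534356325021), np.float64(14.61801479714016)]
in tool y,z 1.1469068491074912 -2.282415950474132
scis -42.41816272862192 74.39396457260827
```

```bash
python3 -m jog '[[[0.04,0.001,-0.002,0,0,0],[0.04,0,0,0,0,0],[0.04,0,0,0,0,0],[0.018,0,0,0,0,0],[0.011,0,0,0,0,0],[0,0,0,0,0,0]]]' 0 30
python3 -c "
from h import *;snap('side','s2')
d=load('s2');cv2.imwrite('pics/s2z.png',cv2.resize(d['image'][250:400,220:420,::-1],None,fx=3,fy=3))"
python3 -m jog '[[[0,0,0,0,0,0],[0,0,0,0,0,0],[0,0,0,0,0,0],[0,0,0,0,0,0],[0,0,0,0,0,0],[0,0,0,0,0,0]]]' 255 30
```

```text
time_s: 3.45
eef_pos: [451.2, -328.1, 10.6]
ee_rot: [0.623, 0.334, 0.623, -0.335]
force: [-0.6, 0.1, -0.3]
grip_width: 0.997
time_s: 4.25
eef_pos: [451.0, -328.0, 10.5]
ee_rot: [0.623, 0.334, 0.623, -0.334]
force: [-0.2, -0.7, 3.1]
grip_width: 0.11
```

View pics/s2z.png

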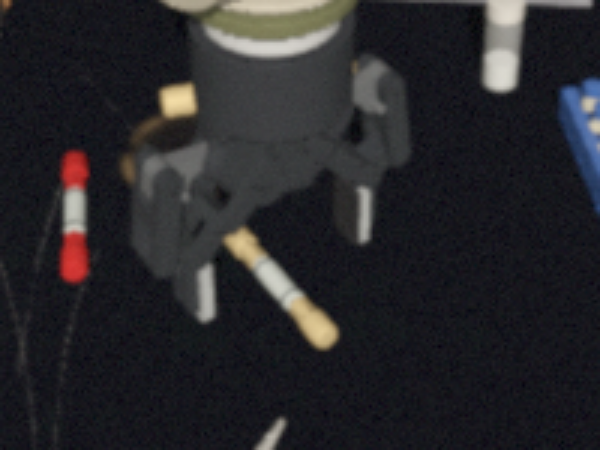

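```bash
python3 -m jog '[[[-0.01,0,0,0,0,0],[-0.03,0,0,0,0,0],[-0.05,0,0,0,0,0],[-0.06,0,0,0,0,0],[-0.05,0,0,0,0,0],[-0.05,0,0,0,0,0],[0,0,0,0,0,0]]]'
python3 -c "
from h import *;d=snap('wrist','w3');p,M,s=pose();print(p,M,s['time_s'],s['force'])
d=snap('top','t3');cv2.imwrite('pics/t3z.png',cv2.resize(d['image'][160:270,185:365,::-1],None,fx=4.4,fy=4.4,interpolation=cv2.INTER_CUBIC))"
```

```text
time_s: 5.12
eef_pos: [451.7, -328.7, 264.5]
ee_rot: [0.626, 0.333, 0.621, -0.335]
force: [0.0, 0.2, -1.3]
grip_width: 0.114
[ 451.13638069 -328.05650404  261.72264338] [[ 1.96082847e-03  8.33108526e-01  5.53106083e-01]
 [-2.11883593e-03  5.53109366e-01 -8.33105959e-01]
 [-9.99995833e-01  4.61636839e-04  2.84977287e-03]] 5.175 [-0.53621249 -0.1590206  -1.58753932]
```

View pics/w3.png

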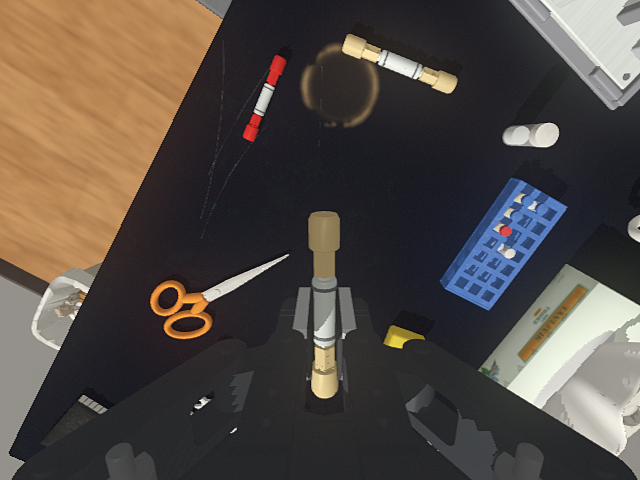

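View pics/t3z.png

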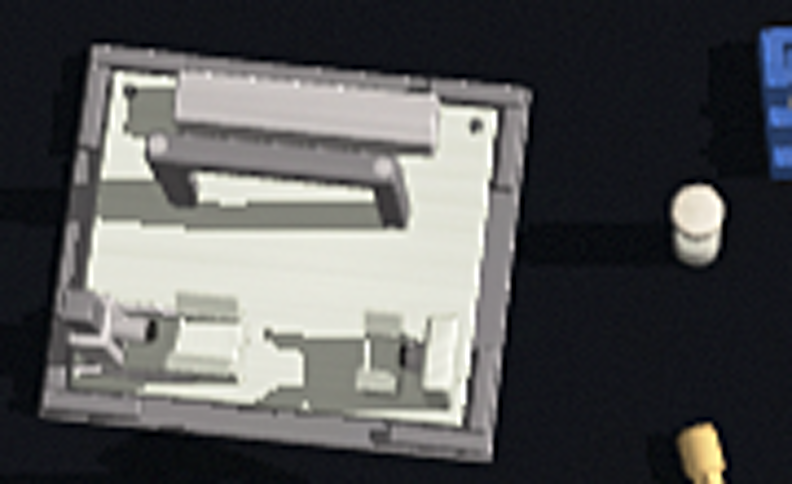

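The tube is held centrally in the pads. Dock centre is about (578,35) at yaw about -4.6°. I'll turn to match the carrier and look down on it.

```bash
python3 -m jog '[[[0,0,0,0.167,0,0],[0,0,0,0.167,0,0],[0,0,0,0.167,0,0],[0,0,0,0.166,0,0],[0,0.007,-0.055,0,0,0],[0,0.007,-0.055,0,0,0],[0,0.007,-0.055,0,0,0],[0,0.007,-0.056,0,0,0],[0,0.007,-0.056,0,0,0],[0,0.007,-0.056,0,0,0],[0,0,0,0,0,0],[0,0,0,0,0,0]]]'
python3 -c "
from h import *;p,M,s=pose();d=snap('wrist','w4');print(p,M,s['time_s'],s['force'])"
```

```text
time_s: 6.72
eef_pos: [519.4, 0.3, 259.2]
ee_rot: [-0.479, -0.519, -0.48, 0.52]
force: [-0.1, 0.1, -0.2]
grip_width: 0.109
[5.19353496e+02 2.68635248e-01 2.59157196e+02] [[-2.30359321e-03  9.96730179e-01 -8.07690790e-02]
 [ 2.07017452e-04 -8.07688163e-02 -9.96732841e-01]
 [-9.99997325e-01 -2.31278761e-03 -2.02820446e-05]] 6.725 [-0.05823116  0.08649101 -0.24783893]
```

View pics/w4.png

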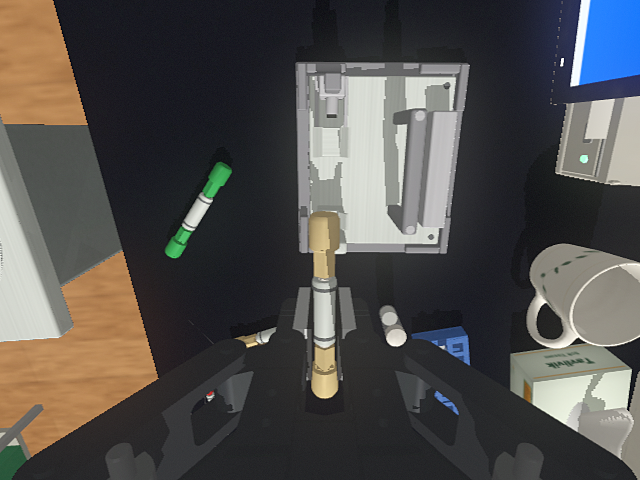

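```bash
python3 -c "
from h import *;d=load('w4');cv2.imwrite('pics/w4z.png',cv2.resize(d['image'][55:260,285:480,::-1],None,fx=2.9,fy=2.9,interpolation=cv2.INTER_CUBIC))"
```

```text
(no output)
```

View pics/w4z.png

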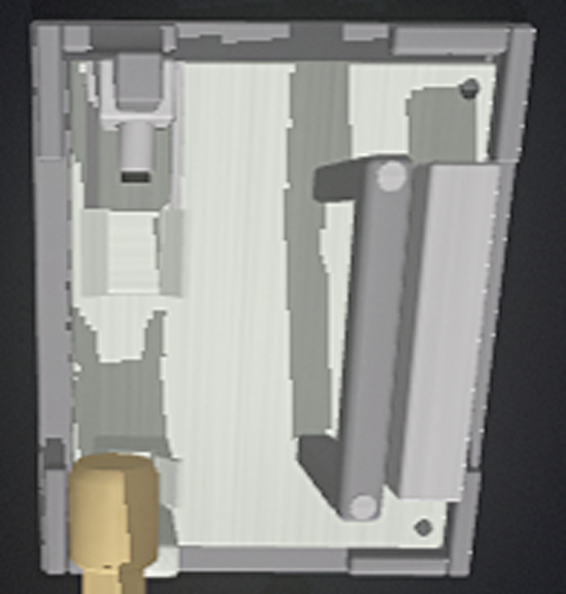

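Run:
```python
from h import *
np.set_printoptions(precision=1,suppress=True)
d=load('w4')
Z=lambda x,y,z:onz(d,x/2.9+285-.3,y/2.9+55-.3,z)
h1=Z(391,177,94);h2=Z(362,507,94);print('handle',h1,h2,(h1+h2)/2,np.linalg.norm(h1-h2))
a=(h1-h2)[:2];yaw=np.degrees(np.arctan2(-a[0],a[1]));print('yaw',yaw)
# plate corners at z=14
c=[Z(497,64,14),Z(443,547,14)];print(c, np.linalg.norm(c[0]-c[1]))
for n,b in(('floor',[(107,210,39.5),(157,210,39.5),(107,295,39.5),(159,295,39.5)]),('walltop',[(83,209,57),(186,207,57),(81,294,57),(184,296,57)]),
 ('post',[(117,52,88),(165,52,88),(117,110,88),(165,110,88)]),('tip',[(135,175,46)]),
 ('holes',[(468,88,14),(423,527,14)]),('screw',[(391,177,94)])):
    P=np.array([Z(*q) for q in b]);print(n,P,P.mean(0))
d2=load('t3')
T=lambda x,y:(x/4.4+185-.4,y/4.4+160-.4)
W=lambda x,y:(x/2.9+285-.3,y/2.9+55-.3)
print('tri pins',tri([(d,*W(391,177)),(d2,*T(157,145))]),tri([(d,*W(362,507)),(d2,*T(384,167))]))
print('tri holes',tri([(d,*W(468,88)),(d2,*T(131,92))]),tri([(d,*W(423,527)),(d2,*T(475,125))]))
print('top z', onz(d2,*T(157,145),94),onz(d2,*T(384,167),94),onz(d2,*T(131,92),14),onz(d2,*T(475,125),14))
# trough from top
print('trough top', onz(d2,*T(178,292),57),onz(d2,*T(239,298),57),onz(d2,*T(167,368),57),onz(d2,*T(238,377),57))
```

```text
handle [605.4  82.3  94. ] [596.7 -15.3  94. ] [601.   33.5  94. ] 98.04391146076541
yaw -5.068038373986226
[array([663.1, 117.8,  14. ]), array([648. , -59.9,  14. ])] 178.26319331300925
floor [[523.4  80.3  39.5]
 [540.4  78.9  39.5]
 [521.   52.2  39.5]
 [539.1  50.7  39.5]] [531.   65.5  39.5]
walltop [[515.8  81.1  57. ]
 [549.1  79.   57. ]
 [512.7  54.5  57. ]
 [546.8  51.1  57. ]] [531.1  66.4  57. ]
post [[530.1 121.8  88. ]
 [543.6 120.7  88. ]
 [528.9 106.8  88. ]
 [542.6 105.7  88. ]] [536.3 113.8  88. ]
tip [[533.6  90.5  46. ]] [533.6  90.5  46. ]
holes [[653.3 110.8  14. ]
 [639.8 -50.7  14. ]] [646.5  30.1  14. ]
screw [[605.4  82.3  94. ]] [605.4  82.3  94. ]
tri pins [602.4  82.3 103.2] [595.7 -14.3  97. ]
tri holes [652.5 110.7  15.2] [638.6 -49.5  17.4]
top z [604.4  83.9  94. ] [596.2 -14.1  94. ] [652.6 110.8  14. ] [639.3 -49.4  14. ]
trough top [548.1  78.   57. ] [545.8  51.1  57. ] [513.8  81.4  57. ] [510.3  50.1  57. ]
```

Run:
```python
from h import *
np.set_printoptions(precision=2,suppress=True)
d=load('w4')
hsv=cv2.cvtColor(d['image'],cv2.COLOR_RGB2HSV)
m=cv2.inRange(hsv,(10,60,60),(30,220,255));m[:, :300]=0;m[:,350:]=0
for r in (211,213,215,217,222,225,230,235,380,385,390,394,396,398):
    x=np.where(m[r])[0];print(r,x.min() if len(x) else 0,x.max() if len(x) else 0)
p=np.array([519.35,.27,259.16]);Y=np.array([.9967,-.0808]);Zt=np.array([-.0808,-.9967])
for u,v,z in((323.5,213,256+5.),(324,397,255)):
    a=onz(d,u,v,z);print(a,(a[:2]-p[:2])@Y,(a[:2]-p[:2])@Zt)
c=np.array([528.0,30.0]);print('shift',(c-p[:2])@Y,(c-p[:2])@Zt)
```

```text
211 320 325
213 312 336
215 310 337
217 310 338
222 309 339
225 309 339
230 309 339
235 309 339
380 311 338
385 311 338
390 312 337
394 315 334
396 316 332
398 320 328
[523.49  46.49 261.  ] 0.3947504316426282 -46.403385863893064
[515.89 -49.51 255.  ] 0.5694919793923524 49.90024867520286
shift 6.219270999999978 -30.330811
```

The tube is centred in the grip, with its ends at about ±45. The seat comes out at about (527.5,24) from the troughs, the post line and the tip. I'll lay the tube with its centre at (528,30) and come down in stages.

```bash
python3 -m jog '[[[0,0.003,-0.015,0.004,0,0],[0,0.003,-0.015,0,0,0],[0.05,0,0,0,0,0],[0.05,0,0,0,0,0],[0.04,0,0,0,0,0],[0.02,0,0,0,0,0],[0,0,0,0,0,0]]]'
python3 -c "
from h import *;p,M,s=pose();d=snap('wrist','w5');print(p,M,s['time_s'],s['force'])
d=snap('side','s5');cv2.imwrite('pics/s5z.png',cv2.resize(d['image'][120:290,290:450,::-1],None,fx=3.5,fy=3.5,interpolation=cv2.INTER_CUBIC))"
```

```text
time_s: 7.65
eef_pos: [527.8, 30.5, 99.2]
ee_rot: [-0.478, -0.52, -0.479, 0.521]
force: [0.4, 0.1, -0.7]
grip_width: 0.113
[527.75346769  30.51775051  99.16370863] [[-2.77134567e-03  9.96395565e-01 -8.47832376e-02]
 [ 5.16695442e-04 -8.47821250e-02 -9.96399380e-01]
 [-9.99996026e-01 -2.80517422e-03 -2.79872472e-04]] 7.65 [ 0.36178306  0.09158699 -0.67974825]
```

View pics/w5.png

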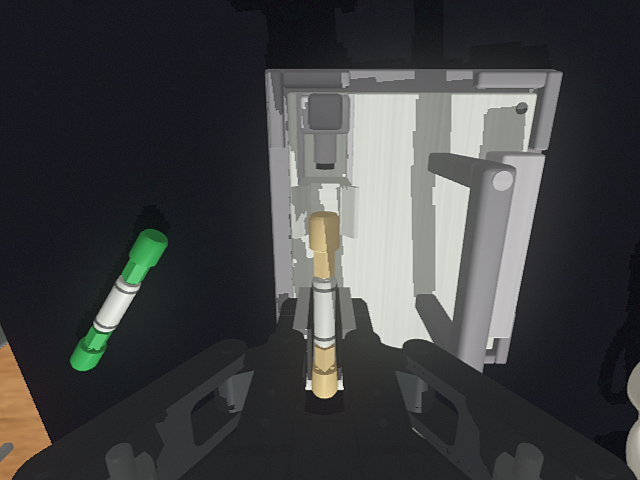

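View pics/s5z.png

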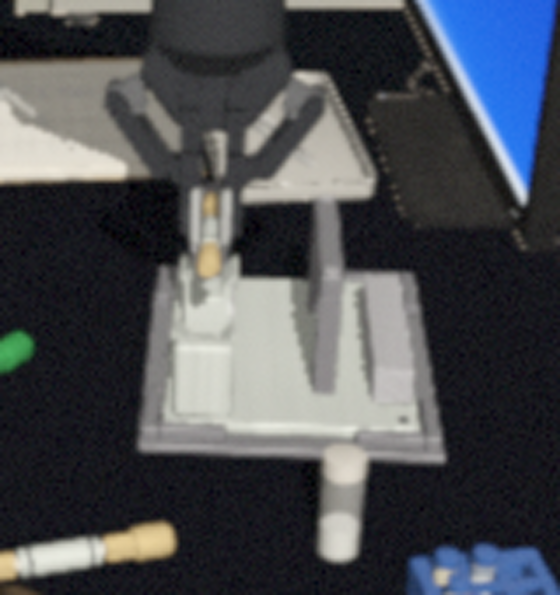

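The post (324), the tip (325) and the cap (324) line up in column, so the lateral alignment is good. Lowering into the troughs.

```bash
python3 -m jog '[[[0.02,0,0,0,0,0],[0.014,0,0,0,0,0],[0.008,0,0,0,0,0],[0.004,0,0,0,0,0],[0,0,0,0,0,0],[0,0,0,0,0,0]]]'
python3 -m jog '[[[0.002,0,0,0,0,0],[0,0,0,0,0,0]]]'
python3 -c "
from h import *;p,M,s=pose();d=snap('wrist','w6');print(p,s['time_s'],s['force'],s['wrist_torque'])
d=snap('side','s6');cv2.imwrite('pics/s6z.png',cv2.resize(d['image'][120:290,290:450,::-1],None,fx=3.5,fy=3.5,interpolation=cv2.INTER_CUBIC))"
```

```text
time_s: 8.5
eef_pos: [528.5, 29.9, 54.7]
ee_rot: [0.479, 0.521, 0.478, -0.521]
force: [-0.1, -0.6, -0.5]
grip_width: 0.111
time_s: 8.75
eef_pos: [528.2, 29.9, 52.3]
ee_rot: [-0.478, -0.521, -0.478, 0.521]
force: [0.6, 0.2, -0.5]
grip_width: 0.111
[528.22797766  29.93402137  52.28457719] 8.75 [ 0.57250647  0.19398401 -0.46020477] [ 0.0162054  -0.0307039  -0.01111973]
```

View pics/w6.png

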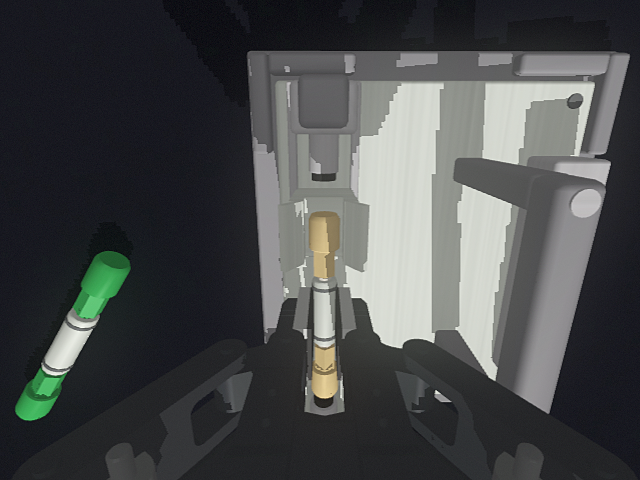

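View pics/s6z.png

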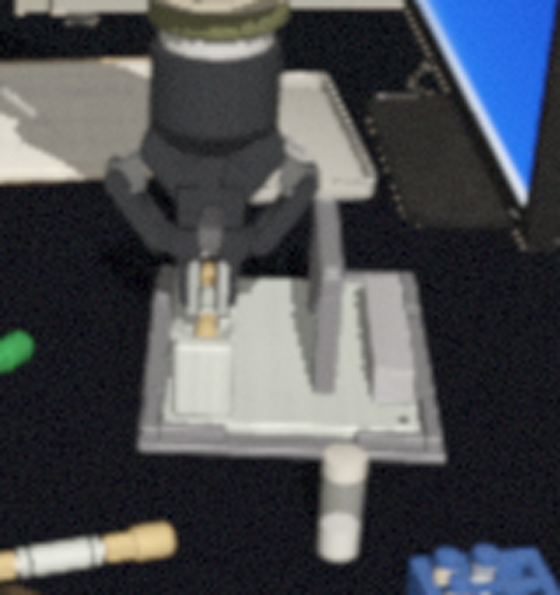

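The cap sits in the trough at (323,230), and the head tip shows just beyond the tube's other end at (323,402). I'll lower the last 2 mm and let go with a part opening.

```bash
python3 -m jog '[[[0.001,0,0,0,0,0],[0.001,0,0,0,0,0],[0,0,0,0,0,0]]]'
python3 -m jog '[[[0,0,0,0,0,0],[0,0,0,0,0,0],[0,0,0,0,0,0],[0,0,0,0,0,0]]]' 150 30
python3 -m jog '[[[-0.01,0,0,0,0,0],[-0.03,0,0,0,0,0],[-0.05,0,0,0,0,0],[-0.05,0,0,0,0,0],[0,0,0,0,0,0],[0,0,0,0,0,0]]]' 
python3 -c "
from h import *;p,M,s=pose();d=snap('wrist','w7');print(p,M,s['time_s'],s['force'])"
```

```text
time_s: 9.22
eef_pos: [528.2, 30.0, 50.2]
ee_rot: [-0.478, -0.521, -0.478, 0.521]
force: [0.6, 0.6, -0.3]
grip_width: 0.112
time_s: 9.72
eef_pos: [528.3, 29.9, 50.3]
ee_rot: [0.478, 0.521, 0.478, -0.521]
force: [-0.0, -0.5, 0.1]
grip_width: 0.411
time_s: 10.48
eef_pos: [527.9, 30.0, 190.1]
ee_rot: [-0.478, -0.521, -0.478, 0.521]
force: [-0.5, 0.7, -1.2]
grip_width: 0.413
[527.90394789  29.98631858 190.07350263] [[-5.10626638e-04  9.96390038e-01 -8.48918848e-02]
 [ 9.24155239e-05 -8.48918485e-02 -9.96390167e-01]
 [-9.99999865e-01 -5.16628689e-04 -4.87338682e-05]] 10.475 [-0.4895492   0.69616874 -1.17083721]
```

View pics/w7.png

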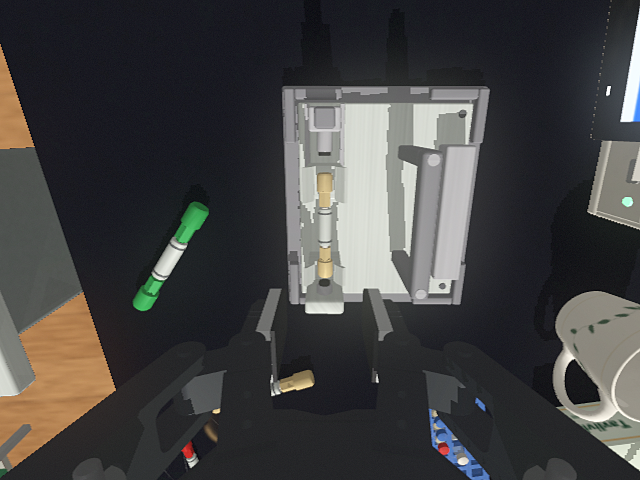

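Run:
```python
from h import *
np.set_printoptions(precision=1,suppress=True)
d=load('w7');cv2.imwrite('pics/w7z.png',cv2.resize(d['image'][80:320,275:495,::-1],None,fx=2.5,fy=2.5,interpolation=cv2.INTER_CUBIC))
```

```text
(no output)
```

View pics/w7z.png

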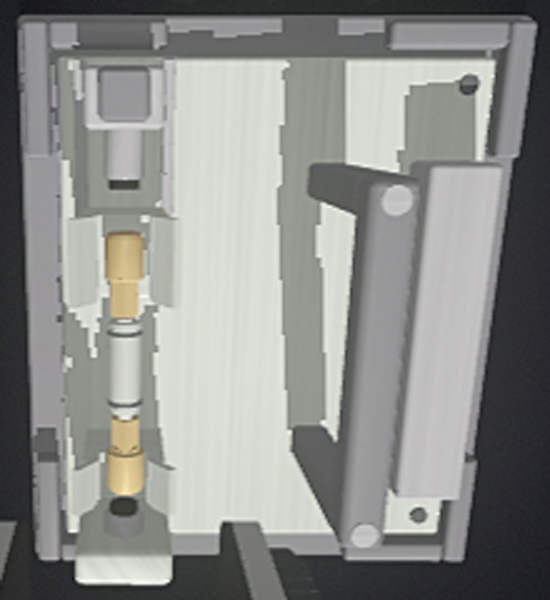

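The tube lies straight in both troughs (caps at zoomed (125,255) and (126,470)), with gaps to the tailstock tip and to the head. Measuring the post and the handle.

Run:
```python
from h import *
np.set_printoptions(precision=1,suppress=True)
d=load('w7');Z=lambda x,y,z:onz(d,x/2.5+275-.3,y/2.5+80-.3,z)
P=np.array([Z(*q,88) for q in((98,67),(150,67),(98,120),(150,120))]);print('post',P,P.mean(0))
h1=Z(397,200,94);h2=Z(364,536,94);print('handle',h1,h2,(h1+h2)/2,np.degrees(np.arctan2(-(h1-h2)[0],(h1-h2)[1])))
print('tube ends',Z(125,232,50),Z(125,492,47),'tailtip',Z(124,187,46),'headtip',Z(123,500,46))
p,M,s=pose();Y=M[:2,1];Zt=M[:2,2]
for n,a in(('post',P.mean(0)),('handle',(h1+h2)/2)):
    e=a[:2]-p[:2];print(n,'tool y,z',e@Y,e@Zt)
```

```text
post [[529.7 122.4  88. ]
 [543.1 121.2  88. ]
 [528.4 109.4  88. ]
 [542.1 108.2  88. ]] [535.8 115.3  88. ]
handle [605.5  82.6  94. ] [597.  -15.6  94. ] [601.2  33.5  94. ] -4.993066428942177
tube ends [532.7  75.1  50. ] [525.  -16.2  47. ] tailtip [533.6  88.7  46. ] headtip [524.  -19.7  46. ]
post tool y,z 0.8253195845198894 -85.67669807831236
handle tool y,z 72.94637539443244 -9.727048863116268
```

```bash
python3 -m jog '[[[0,0.001,-0.04,0,0,0],[0,0,-0.046,0,0,0],[0.04,0,0,0,0,0],[0.04,0,0,0,0,0],[0.02,0,0,0,0,0],[0.01,0,0,0,0,0],[0.008,0,0,0,0,0],[0,0,0,0,0,0]]]'
python3 -c "
from h import *;p,M,s=pose();print(p,s['force']);d=snap('wrist','w8');
d=snap('side','s8');cv2.imwrite('pics/s8z.png',cv2.resize(d['image'][120:290,290:450,::-1],None,fx=3.5,fy=3.5,interpolation=cv2.INTER_CUBIC))"
```

```text
time_s: 11.52
eef_pos: [536.5, 115.5, 72.2]
ee_rot: [-0.478, -0.521, -0.478, 0.521]
force: [-1.0, 0.8, 0.6]
grip_width: 0.411
[536.50713453 115.53146378  72.18631611] [-1.00725559  0.83920728  0.64131447]
```

View pics/w8.png

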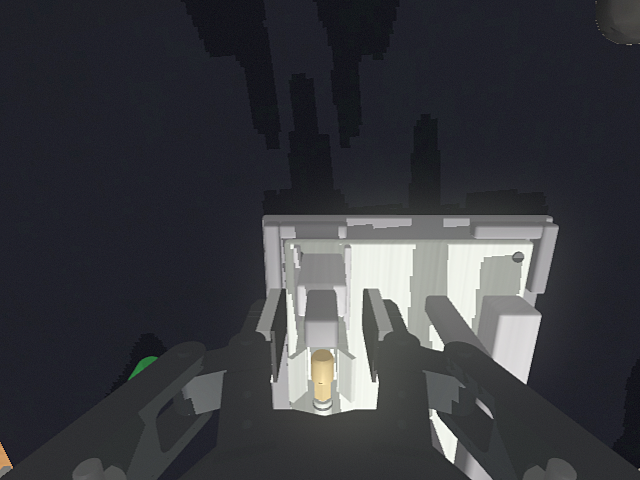

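View pics/s8z.png

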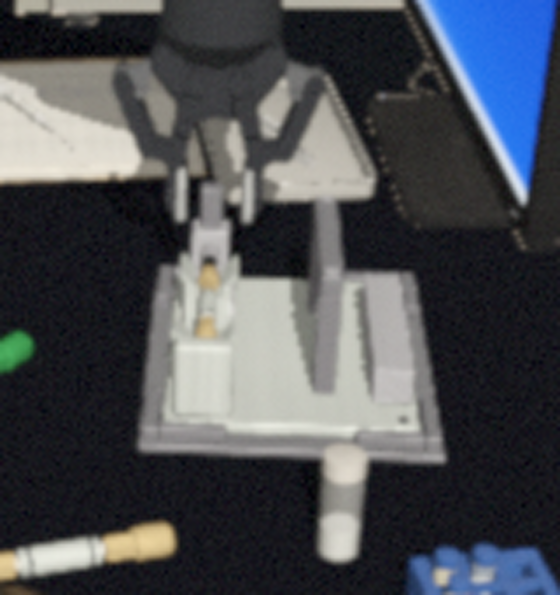

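The post stands between the pads at (322,310). I'll grip it and slide it in.

```bash
python3 -m jog '[[[0,0,0,0,0,0],[0,0,0,0,0,0],[0,0,0,0,0,0],[0,0,0,0,0,0]]]' 255 20
python3 -m jog '[[[0,0,0.003,0,0,0],[0,0,0.003,0,0,0],[0,0,0.003,0,0,0],[0,0,0.003,0,0,0],[0,0,0.001,0,0,0],[0,0,0,0,0,0]]]'
python3 -m jog '[[[0,0,0.001,0,0,0],[0,0,0.001,0,0,0],[0,0,0,0,0,0]]]'
```

```text
time_s: 12.12
eef_pos: [536.7, 115.6, 72.8]
ee_rot: [0.478, 0.521, 0.478, -0.521]
force: [-1.8, 0.3, 5.9]
grip_width: 0.158
time_s: 12.88
eef_pos: [535.5, 102.7, 72.8]
ee_rot: [0.478, 0.521, 0.478, -0.521]
force: [-2.7, 0.5, 6.0]
grip_width: 0.159
time_s: 13.25
eef_pos: [535.3, 100.8, 72.8]
ee_rot: [0.478, 0.521, 0.478, -0.521]
force: [-3.4, 1.2, 7.3]
grip_width: 0.16
```

```bash
for i in 1; do python3 -m jog '[[[0,0,0.001,0,0,0],[0,0,0.001,0,0,0],[0,0,0,0,0,0]]]'; done
python3 -m jog '[[[0,0,0.001,0,0,0],[0,0,0,0,0,0]]]'
python3 -c "
from h import *;p,M,s=pose();print(p,s['force']);d=snap('wrist','w9')"
```

```text
time_s: 13.62
eef_pos: [535.1, 98.8, 72.8]
ee_rot: [0.478, 0.521, 0.478, -0.521]
force: [-2.9, 1.6, 6.3]
grip_width: 0.156
time_s: 13.88
eef_pos: [535.0, 97.8, 72.8]
ee_rot: [0.478, 0.521, 0.478, -0.521]
force: [-4.4, 1.9, 6.3]
grip_width: 0.16
[535.00167349  97.82171439  72.84065743] [-4.41383049  1.92378727  6.31244096]
```

View pics/w9.png

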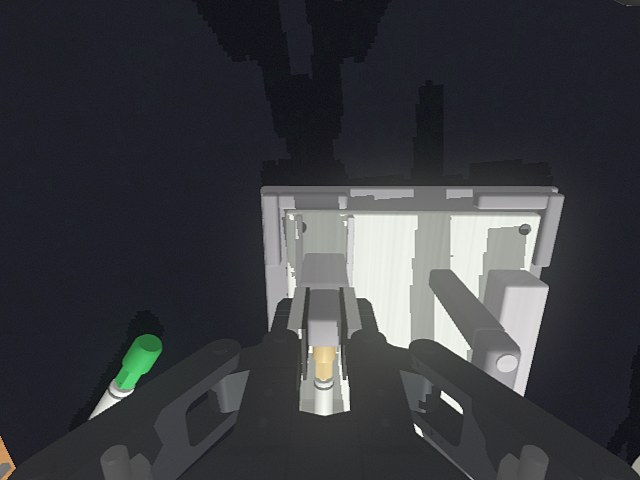

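```bash
python3 -m jog '[[[0,0,0.001,0,0,0],[0,0,0,0,0,0]]]'; python3 -m jog '[[[0,0,0.001,0,0,0],[0,0,0,0,0,0]]]'
```

```text
time_s: 14.18
eef_pos: [534.9, 96.8, 72.8]
ee_rot: [0.478, 0.521, 0.478, -0.521]
force: [-4.2, 1.6, 7.2]
grip_width: 0.158
time_s: 14.42
eef_pos: [534.8, 96.3, 72.9]
ee_rot: [0.478, 0.521, 0.479, -0.52]
force: [-3.0, 4.7, 6.7]
grip_width: 0.161
```

```bash
python3 -m jog '[[[0,0,0.001,0,0,0],[0,0,0,0,0,0]]]'; python3 -m jog '[[[0,0,0.001,0,0,0],[0,0,0,0,0,0],[0,0,0,0,0,0]]]'
```

```text
time_s: 14.68
eef_pos: [534.8, 95.6, 72.9]
ee_rot: [0.478, 0.521, 0.479, -0.52]
force: [-2.4, 6.3, 6.7]
grip_width: 0.159
time_s: 15.05
eef_pos: [534.7, 94.6, 72.8]
ee_rot: [0.478, 0.521, 0.479, -0.52]
force: [-2.8, 6.1, 6.2]
grip_width: 0.157
```

```bash
python3 -m jog '[[[0,0,0.001,0,0,0],[0,0,0,0,0,0]]]'; python3 -m jog '[[[0,0,0.001,0,0,0],[0,0,0,0,0,0],[0,0,0,0,0,0]]]'
python3 -c "
from h import *;p,M,s=pose();print(p,s['force']);d=snap('wrist','w10');
d=snap('side','s10');cv2.imwrite('pics/s10z.png',cv2.resize(d['image'][160:290,310:440,::-1],None,fx=4.5,fy=4.5,interpolation=cv2.INTER_CUBIC))"
```

```text
time_s: 15.3
eef_pos: [534.7, 93.6, 72.9]
ee_rot: [0.478, 0.521, 0.479, -0.52]
force: [-1.8, 6.8, 6.6]
grip_width: 0.16
time_s: 15.68
eef_pos: [534.8, 93.3, 72.9]
ee_rot: [0.478, 0.522, 0.479, -0.52]
force: [-0.6, 10.6, 5.3]
grip_width: 0.161
[534.84676734  93.31348941  72.89096176] [-0.64155239 10.62839518  5.34075223]
```

View pics/w10.png

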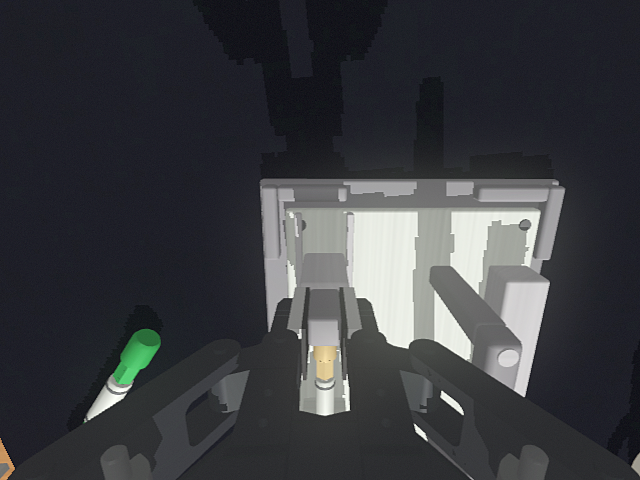

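View pics/s10z.png

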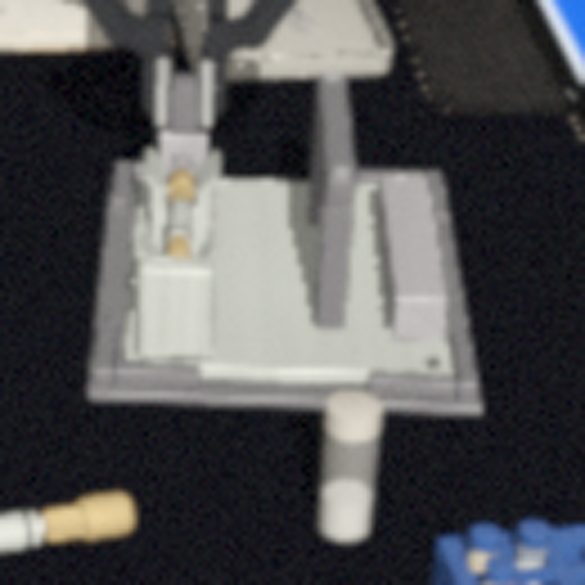

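The push reads 10.6 N: the slide bears, and the carrier has come up against its stop. Let go, rise and check.

```bash
python3 -m jog '[[[0,0,0,0,0,0],[0,0,0,0,0,0],[0,0,0,0,0,0],[0,0,0,0,0,0]]]' 150 20
python3 -m jog '[[[-0.02,0,0,0,0,0],[-0.04,0,0,0,0,0],[-0.05,0,0.02,0,0,0],[-0.02,0,0.05,0,0,0],[0,0,0.03,0,0,0],[0,0,0,0,0,0],[0,0,0,0,0,0]]]'
python3 -c "
from h import *;p,M,s=pose();d=snap('wrist','w11');print(p,M,s['force'])
cv2.imwrite('pics/w11z.png',cv2.resize(d['image'][60:320,265:485,::-1],None,fx=2.3,fy=2.3,interpolation=cv2.INTER_CUBIC))"
```

```text
time_s: 16.27
eef_pos: [534.5, 91.5, 72.2]
ee_rot: [-0.478, -0.521, -0.478, 0.521]
force: [-0.3, 0.3, -0.0]
grip_width: 0.41
time_s: 17.15
eef_pos: [525.9, -7.5, 202.1]
ee_rot: [-0.478, -0.521, -0.479, 0.521]
force: [1.0, 0.4, 0.2]
grip_width: 0.411
[525.94805824  -7.50541912 202.07414771] [[-4.79822738e-04  9.96395587e-01 -8.48269032e-02]
 [ 3.18208962e-04 -8.48267565e-02 -9.96395664e-01]
 [-9.99999834e-01 -5.05085977e-04 -2.76360199e-04]] [0.9709215  0.35855458 0.16652695]
```

View pics/w11z.png

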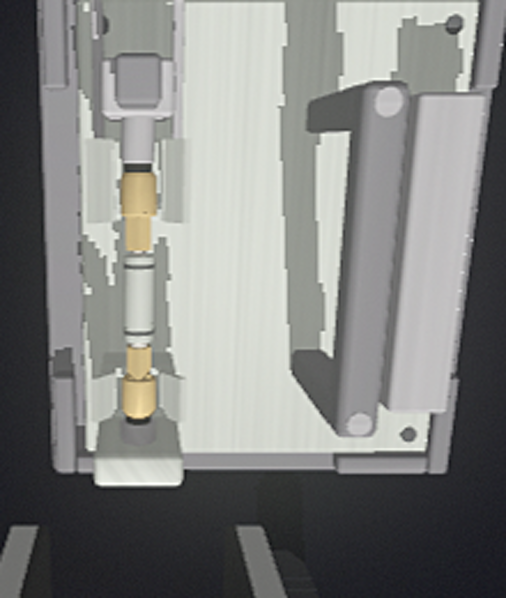

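The tailstock tip touches the upper cap at zoomed (138,168) and the lower cap touches the head at (138,418), so the tube is held end to end. Next, the handle.

Run:
```python
from h import *
np.set_printoptions(precision=1,suppress=True)
d=load('w11');Z=lambda x,y,z:onz(d,x/2.3+265-.3,y/2.3+60-.3,z)
h1=Z(388,101,94);h2=Z(358,425,94);h=(h1+h2)/2;print('handle',h1,h2,h,np.degrees(np.arctan2(-(h1-h2)[0],(h1-h2)[1])))
print('post',(Z(117,53,88)+Z(160,53,88)+Z(117,107,88)+Z(160,107,88))/4)
print('tube ends',Z(139,170,49),Z(139,419,46),'holes',Z(455,24,14),Z(408,434,14))
p,M,s=pose();e=h[:2]-p[:2];print('tool y,z',e@M[:2,1],e@M[:2,2],np.degrees(np.arctan2(M[1,1],M[0,1])))
```

```text
handle [606.7  80.3  94. ] [598.2 -18.   94. ] [602.5  31.2  94. ] -4.936574311128046
post [535.5  92.5  88. ]
tube ends [533.6  66.9  49. ] [525.8 -25.8  46. ] holes [655.4 108.3  14. ] [641.3 -53.1  14. ]
tool y,z 72.95125747807846 -44.69813897770778 -4.825678165497247
```

Handle and post readings show the slide moved 20.5 mm, which puts the joint at 0.0055 or less. Going to the handle.

```bash
python3 -m jog '[[[0,0.037,-0.022,0,0,0],[0,0.036,-0.0227,0,0,0],[0.03,0,0,0,0,0],[0.03,0,0,0,0,0],[0.03,0,0,0,0,0],[0.02,0,0,0,0,0],[0.01,0,0,0,0,0],[0.007,0,0,0,0,0],[0,0,0,0,0,0]]]'
python3 -c "
from h import *;p,M,s=pose();print(p,s['force']);d=snap('wrist','w12')
d=snap('side','s12');cv2.imwrite('pics/s12z.png',cv2.resize(d['image'][120:290,290:450,::-1],None,fx=3.5,fy=3.5,interpolation=cv2.INTER_CUBIC))"
```

```text
time_s: 18.32
eef_pos: [602.6, 30.6, 75.4]
ee_rot: [0.478, 0.521, 0.478, -0.521]
force: [0.2, -0.4, -1.0]
grip_width: 0.411
[602.62850788  30.55710413  75.39665992] [ 0.19767709 -0.44178651 -1.01496918]
```

View pics/w12.png

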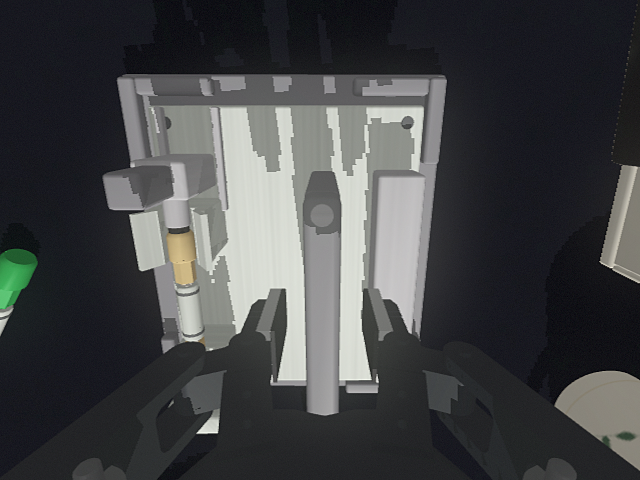

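View pics/s12z.png

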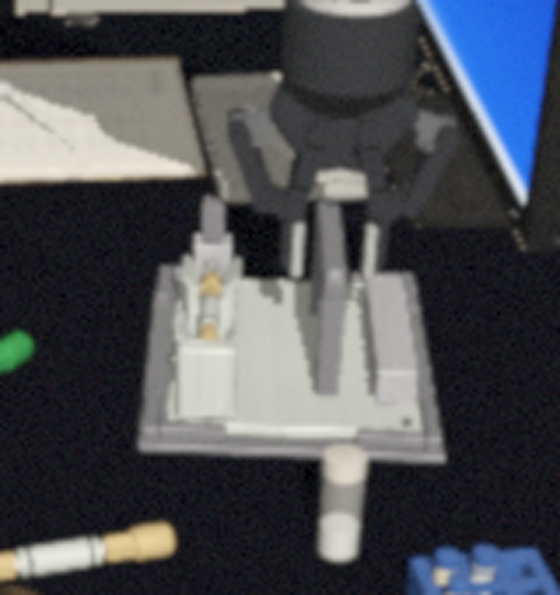

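The bar lies midway between the pads, at (322,300) between 280 and 365. Grip firmly, then lift slowly.

```bash
python3 -m jog '[[[0,0,0,0,0,0],[0,0,0,0,0,0],[0,0,0,0,0,0],[0,0,0,0,0,0],[0,0,0,0,0,0]]]' 255 90
python3 -m jog '[[[-0.003,0,0,0,0,0],[-0.004,0,0,0,0,0],[-0.004,0,0,0,0,0],[-0.004,0,0,0,0,0],[0,0,0,0,0,0],[0,0,0,0,0,0]]]'
python3 -c "
from h import *;p,M,s=pose();print(M,s['wrist_torque']);
d=snap('side','s13');cv2.imwrite('pics/s13z.png',cv2.resize(d['image'][120:290,290:450,::-1],None,fx=3.5,fy=3.5,interpolation=cv2.INTER_CUBIC))"
```

```text
time_s: 19.05
eef_pos: [602.6, 30.3, 75.9]
ee_rot: [0.478, 0.521, 0.478, -0.521]
force: [-3.2, 0.0, 6.4]
grip_width: 0.143
time_s: 19.8
eef_pos: [602.5, 30.4, 90.2]
ee_rot: [-0.478, -0.521, -0.478, 0.521]
force: [-0.4, -0.6, -7.5]
grip_width: 0.148
[[-2.00608865e-04  9.96397395e-01 -8.48067880e-02]
 [ 4.85538011e-05 -8.48067799e-02 -9.96397415e-01]
 [-9.99999979e-01 -2.04003846e-04 -3.13658890e-05]] [ 0.04105169 -0.0319638   0.00323772]
```

View pics/s13z.png

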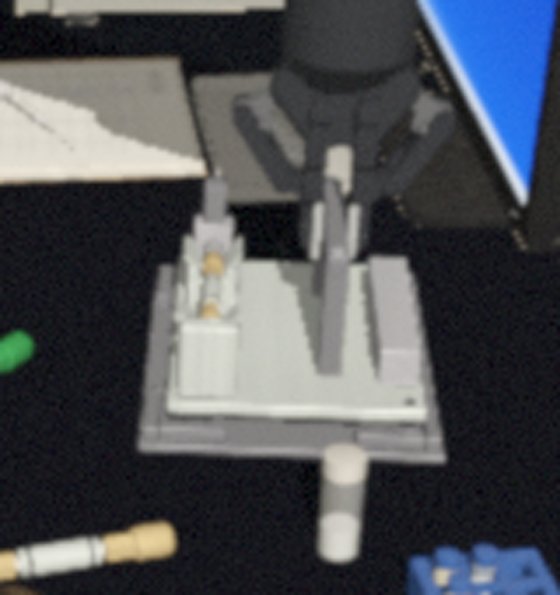

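The carrier is up 15 mm and level, with its full weight carried and almost no moment on the wrist. Continuing up.

```bash
python3 -m jog '[[[-0.006,0,0,0,0,0],[-0.01,0,0,0,0,0],[-0.012,0,0,0,0,0],[-0.012,0,0,0,0,0],[-0.012,0,0,0,0,0],[-0.012,0,0,0,0,0],[-0.01,0,0,0,0,0],[-0.007,0,0,0,0,0],[-0.004,0,0,0,0,0],[0,0,0,0,0,0],[0,0,0,0,0,0],[0,0,0,0,0,0]]]'
python3 -m jog '[[[0,0,0,0,0,0],[0,0,0,0,0,0],[0,0,0,0,0,0],[0,0,0,0,0,0]]]'
python3 -c "
from h import *;p,M,s=pose();print(M,s['wrist_torque'],max(map(abs,s['dq'])));
d=snap('wrist','w14')
d=snap('side','s14');cv2.imwrite('pics/s14z.png',cv2.resize(d['image'][100:290,290:450,::-1],None,fx=3.1,fy=3.1,interpolation=cv2.INTER_CUBIC))"
```

```text
time_s: 21.35
eef_pos: [602.4, 30.3, 175.0]
ee_rot: [-0.478, -0.521, -0.478, 0.521]
force: [0.4, -0.0, -6.0]
grip_width: 0.139
time_s: 21.85
eef_pos: [602.6, 30.3, 175.3]
ee_rot: [0.478, 0.521, 0.478, -0.521]
force: [-0.9, -0.9, -5.9]
grip_width: 0.143
[[ 2.14151798e-05  9.96388153e-01 -8.49155365e-02]
 [ 6.24006386e-06 -8.49155366e-02 -9.96388153e-01]
 [-1.00000000e+00  2.08079531e-05 -8.03600719e-06]] [ 0.00144532 -0.03255011  0.00085638] 0.00423363715660851
```

View pics/s14z.png

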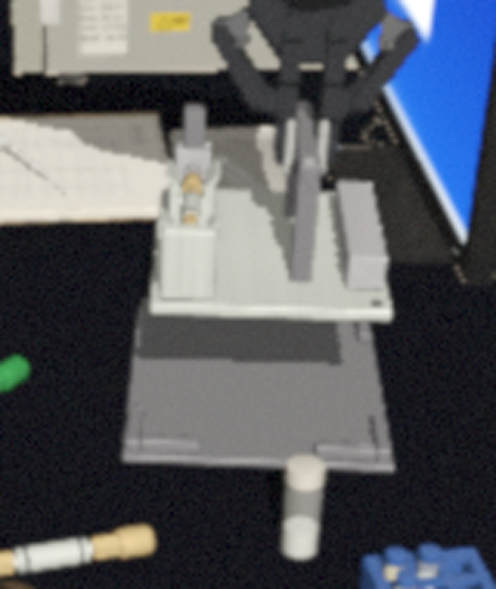

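View pics/w14.png

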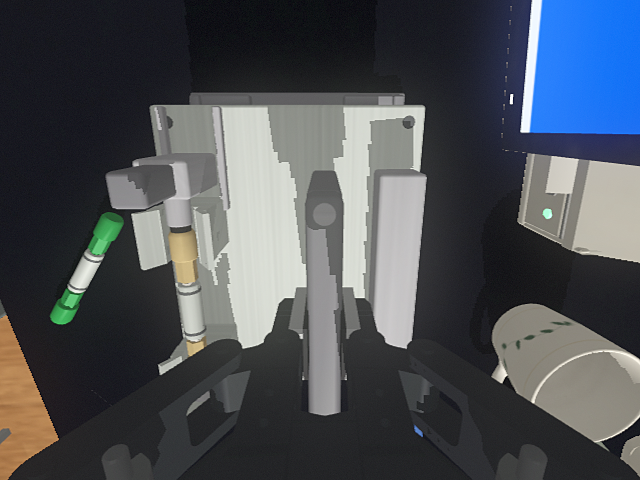

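The side view shows the carrier level in the air with the dock free beneath it, the tube still between the tips, and the vial upright at (303,505 zoomed). The wrist view has not shifted relative to the gripper. Handing in.

```bash
python3 -c "
from rig import workorder;print(workorder.finish_job())"
```

```text
the job is handed in; nothing more can be done
None
```

I handed the job in after about 22 s with the loaded carrier held level above its dock. No verdict came back, so what follows rests on my own checks.

- **Tube:** I picked the smaller of the two plain tubes by its sleeve and laid it in both troughs about 6 mm from the head. I let go of it there.
- **Tailstock:** I gripped the post and slid it in until it bore at about 10 N. In the picture both tips touch the tube. The post moved 20.5 mm along the carrier, which puts the joint at about 0.0055 m or less. That figure comes from pictures, not a direct reading.
- **Carrier shift:** The last 2 to 3 mm of push also slid the carrier across its play to the dock stop, as expected.
- **Lift:** I gripped the handle bar at mid-length with 90 N and lifted it straight up by 100 mm.
- **Last checks:**
  - The carrier looked level in the side view, and the wrist carried about 6 N, which matches its weight.
  - The wrist moment was close to zero (0.03 N m), and the arm was at rest.
  - The tube was still between the tips.
  - The dock was clear beneath the carrier, and the vial was upright and in its place.

None of the checks failed. Where camera measurements overlapped, they mostly agreed to about 2 mm. The exception was the handle-pin heights found across two views, which were 3 to 9 mm too high, so I used the given heights instead.

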